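# Switch on the brush washer and dip a brush

### The job

Turn the knob of the brush washer clockwise until it clicks over to its on position, then lift the brush off its wire rest and dip its bristle end into the washer's open well, well below the rim. Then lay the brush back in both forks of its rest, let go, and leave the washer on and the other things on the table undisturbed.

Things in the scene. Friction and masses are not known exactly. Their poses are not given: they have to be found in the camera images.
- washer: bench-top brush washer, fixed to the table: grey housing 100 (its x) x 160 (its y) x 45 mm high. Origin at the centre of its underside; x points away from its slotted front, z up. On its +y half is an open round well, on its -y half a black bar knob.
- well_rim (a point): centre of the mouth of the well, at the top of its steel rim, 48 mm above the table; axes as the washer's. The well is a round hole 70 mm in diameter (rim outer diameter 78 mm) whose floor lies 40 mm below this point.
- washer_knob (a joint): angle of the knob (rad): 0 = off, with the bar along the washer's x and the white pointer line towards the front dot; grows clockwise seen from above; 1.2 (about 69 degrees) = on, pointer at the double dash. A snap spring holds it at either end: about 0.14 N m are needed to leave off, falling to nothing half way; let go before 0.6 it springs back to off, past 0.6 it snaps on to 1.2 and stays there against a stop.
- knob_grip (a point): point on the knob's upright turning axis, 9.5 mm below the top of its bar grip; turns with the knob; its x runs along the bar, and the pointer line is on its -x side. The bar is 46 mm long, 13 mm thick and stands 26 mm high on a round skirt 48 mm in diameter; bar top 79.5 mm above the table, skirt top 53.5 mm. The axis lies 80 mm from the well's centre.
- brush_rest: wire brush rest, fixed to the table: wooden base 110 (its x) x 60 (its y) x 8 mm, origin at the centre of its underside, z up. Two steel wire V forks (wire 6 mm thick) stand at x = +45 and -45 mm; each V opens upward at 90 degrees, its arms reaching y = +-18 mm at 52 mm height (wire centre line; vertex at 34 mm). A brush lies in both Vs along the rest's x, its handle axis 45 mm above the table; between the forks its handle is free to be gripped from above.
- brush_mid (a point): middle of the brush, on its handle axis. Red round brush, 264 mm long, 20 g, handle 10 mm thick, balanced near here; its x points to the bristles. It may roll about its own x. It starts in the rest's forks.
- brush_tip (a point): end of the bristles on the brush's axis, 132 mm from brush_mid along +x; the bristles are about 12 mm wide and stiff.
- tape_roll: roll of masking tape lying flat, 96 mm across, 25 mm high, loose; origin at the centre of its underside; to be left alone
- sanding_block: brown sanding block 42 x 72 x 30 mm, loose; origin at the centre of its underside; to be left alone
- eraser: eraser 21 x 45 x 13 mm, loose; origin at the centre of its underside; to be left alone

How it is judged:
By the outcome, as a careful person would: the job done as asked, in the order asked, and still so for the second after the job is handed in, with the robot touching nothing.
It also fails if it takes over 64 s, if anything falls off the work surface, if the arm or the gripper's body presses on something with over 40 N, if the wrist force passes 120 N, or if a joint passes its speed limit or range.

### The arm

A 6-joint arm with a two-finger parallel gripper is mounted at the origin on a cart in front of the work surface, level with it; the furniture and walls round the work are solid. World frame = base frame: x ahead of the robot, y to its left, z up, the work surface at z = 0. Lengths are in m, angles in rad, forces in N, time in s.
With the tool pointing down it reaches from about 0.25 to 0.725 m from the base axis. Payload 9.7 kg.
Tool frame: the origin (TCP) lies midway between the tips of the shut fingers; the grasp point (between the pads) lies 19 mm behind it (env.tcp_to_grasp is the distance from the TCP to the grasp point, in m); x points along the fingers, y is the direction in which the jaws open and shut, and the axes are right-handed (so a half turn about x gives the same grasp; the last joint's range is limited). The gripper opens to 85 mm and grips with 20 to 120 N. Pads are 22 mm wide; open, the fingers measure 114 mm over their backs; the gripper's body (76 mm by 85 mm) begins 54 mm behind the grasp point. The pads swing forward as they close: fully open they stand 13 mm farther back than shut.
Start: joints at [1.258, 0.087, 0.176, 1.66, 0, 1.571], TCP at [0.169, 0.523, 0.231] pointing down, gripper open.
Joint ranges: [-3.13, 3.13], [-0.85, 1.81], [-1.15, 1.24], [-2.2, 2.28], [-1.44, 1.52], [-3.14, 3.14]. Speed limits (rad/s): [2.22, 2.22, 2.57, 3.14, 3.14, 3.14].

### API

Orientations are given as [roll, pitch, yaw] about the fixed x, y, z axes, in that order (R = Rz(yaw) Ry(pitch) Rx(roll)).
In Python, from workcell import env, viewer gives the robot as it stands. Calls block until the motion is done:
- env.move_ptp(position, orientation): joint-space move of the TCP to a pose.
- env.move_straight(position, attitude=None, v=0.15): straight line of the TCP; attitude=None keeps the orientation; v is the mean speed in m/s.
- env.goto_joints(angles): joint-space move.
- env.gripper_to(opening, squeeze=None): finger opening in m; squeeze is the grip in N (None keeps the last); returns when the fingers have stopped.
- env.sleep(seconds).
- env.ik(position, orientation): joint angles nearest the present ones, or None.
- viewer.capture(name): name is "scene" or "top"; returns a dict with "pixels" (420x560x3 uint8, red, green, blue), "intrinsics" (3x3 intrinsics, pixels), "dist_coeffs" ([k1, k2, p1, p2, k3] as OpenCV has them; the pictures are not rectified), "rvec" (rotation vector, rad) and "tvec" (3), from world to camera coordinates, as OpenCV has them. Camera axes: x right, y down, z forward; pixel columns grow to the right and rows downward; lengths in m; the calibration is good to about 2 mm. A picture is of the moment at which its call begins. There is no depth.
A pose or a line that the arm cannot do raises env.PlanningError and nothing moves.
- env.job_done(): hands the job in, once; it reports no verdict.
Readings, each from a call of its own:
- env.current_t(): time.
- env.current_q(): joint angles.
- env.current_dq(): joint speeds.
- env.current_tau(): joint torques, N m.
- env.current_tcp_pos(): TCP position.
- env.current_orientation(): TCP orientation.
- env.current_force(): force on the tool from outside, world axes, zero at the start.
- env.current_wrist_torque(): the same for the moment, N m.
- env.current_opening(): finger opening in m.
Only numpy, scipy, OpenCV 4.12 (cv2) and the standard library are available. Lean on these libraries where they do the work, as an engineer would, in place of code of your own. Each camera call takes 0.05 s, during which the arm holds its last target.

## Working session

There is one attempt and no reset: what is moved stays moved. The work goes in short steps, each a Python script; the robot and the scene stay as the last script left them, time stands still between calls to the robot, and variables do not carry over. Pictures are saved under pics/ and viewed, and the job is handed in when it is done.

```bash
ls; mkdir -p pics; python3 - <<'E'
from workcell import env, viewer
import cv2
for n in("scene","top"):
    c=viewer.capture(n); cv2.imwrite(f"pics/{n}0.png",c["pixels"][:,:,::-1])
    import numpy as np
    R=cv2.Rodrigues(np.array(c["rvec"],float))[0]; print(n,-R.T@np.array(c["tvec"]).ravel(),R[2],c["intrinsics"],c["dist_coeffs"])
print(env.current_t(),env.current_tcp_pos(),env.current_orientation(),env.current_opening())
E
```

```text
pics
scene [ 0.13909037 -0.45009386  0.77413341] [ 0.37607815  0.52790409 -0.76150016] [[391.20851577   0.         280.52363133]
 [  0.         391.20851577 213.61317813]
 [  0.           0.           1.        ]] [-0.08861091  0.          0.          0.          0.        ]
top [0.32809264 0.05139873 1.01095127] [ 0.15912379 -0.0038427  -0.98725116] [[459.42789202   0.         281.14519302]
 [  0.         459.42789202 208.15418902]
 [  0.           0.           1.        ]] [-0.04223493  0.          0.          0.          0.        ]
0.1 [0.16917341 0.52311318 0.23063648] [-1.54846151  1.56956868 -1.86123137] 0.08554097797246317
```

View pics/scene0.png

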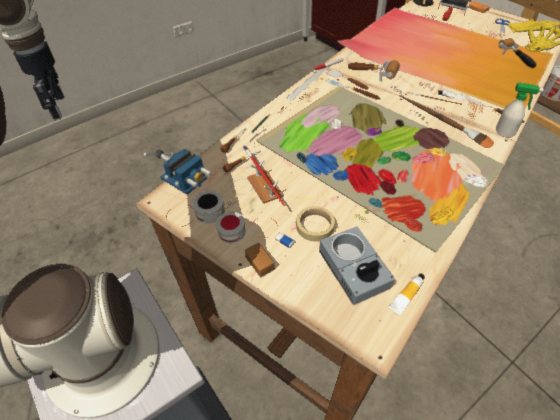

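View pics/top0.png

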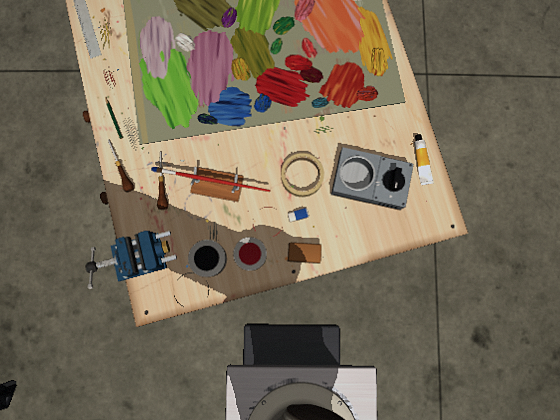

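The top view shows the rest and brush near (215,180), the washer near (372,176), tape (301,173), eraser (298,214) and sanding block (305,251). I'll zoom in on these.

```bash
python3 - <<'E'
import cv2
a=cv2.imread("pics/top0.png"); 
cv2.imwrite("pics/z1.png",cv2.resize(a[145:215,140:280],None,fx=5.5,fy=5.5,interpolation=cv2.INTER_CUBIC))
cv2.imwrite("pics/z2.png",cv2.resize(a[135:215,325:425],None,fx=7,fy=7,interpolation=cv2.INTER_CUBIC))
a=cv2.imread("pics/scene0.png"); 
cv2.imwrite("pics/z3.png",cv2.resize(a[135:215,215:305],None,fx=7,fy=7,interpolation=cv2.INTER_CUBIC))
cv2.imwrite("pics/z4.png",cv2.resize(a[220:305,310:400],None,fx=7,fy=7,interpolation=cv2.INTER_CUBIC))
E
```

```text
(no output)
```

View pics/z1.png

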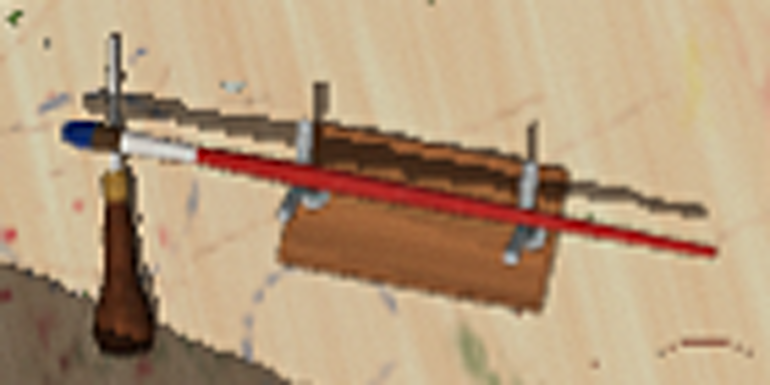

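View pics/z2.png

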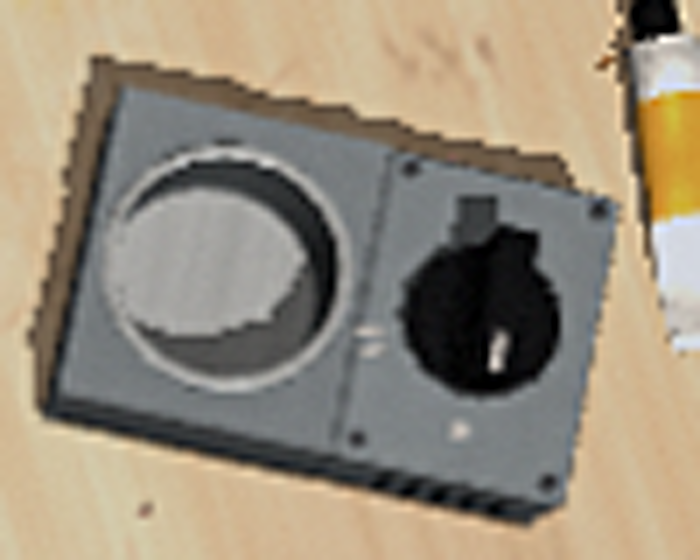

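View pics/z3.png

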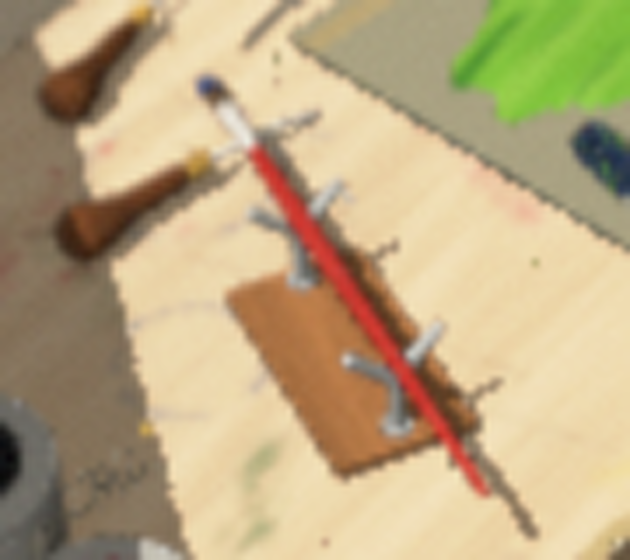

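View pics/z4.png

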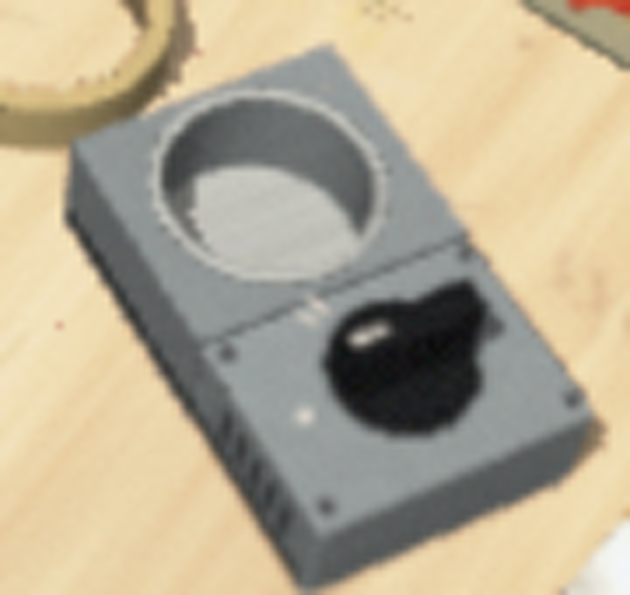

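```bash
cat > h.py <<'E'
import numpy as np, cv2
from workcell import env, viewer
def cam(n):
    c=viewer.capture(n); R=cv2.Rodrigues(np.array(c["rvec"],float))[0]; t=np.array(c["tvec"],float).ravel()
    c["R"]=R;c["o"]=-R.T@t; c["K"]=np.array(c["intrinsics"],float); c["d"]=np.array(c["dist_coeffs"],float); return c
def rays(c,uv):
    n=cv2.undistortPoints(np.array(uv,float).reshape(-1,1,2),c["K"],c["d"]).reshape(-1,2)
    return np.c_[n,np.ones(len(n))]@c["R"]
def plane(c,uv,z):
    r=rays(c,uv); return c["o"]+r*((z-c["o"][2])/r[:,2])[:,None]
def proj(c,P):
    return cv2.projectPoints(np.array(P,float).reshape(-1,3),np.array(c["rvec"],float),np.array(c["tvec"],float),c["K"],c["d"])[0].reshape(-1,2)
def tri(c1,u1,c2,u2):
    r1=rays(c1,u1);r2=rays(c2,u2);out=[]
    for a,b in zip(r1,r2):
        s=np.linalg.lstsq(np.c_[a,-b],c2["o"]-c1["o"],rcond=None)[0]
        p,q=c1["o"]+a*s[0],c2["o"]+b*s[1]; out.append(np.r_[(p+q)/2,np.linalg.norm(p-q)])
    return np.array(out)
E
python3 - <<'E'
from h import *
np.set_printoptions(precision=4,suppress=True)
T=cam("top");S=cam("scene")
f=lambda p,k,ox,oy:(np.array(p,float)+.5)/k-.5+np.array([ox,oy])
wt=f([(122,88),(615,200),(560,497),(60,405)],7,325,135)
ws=f([(75,150),(330,48),(590,415),(318,535)],7,310,220)
# scene order: (75,150)=well/front, (330,48)=well/back,(590,415)=knob/back,(318,535) knob/front
ws=ws[[1,2,3,0]]
for c,u in((T,wt),(S,ws)):
    p=plane(c,u,.045)[:,:2];print(p,"sides",np.linalg.norm(np.roll(p,-1,0)-p,axis=1),p.mean(0), "yaw(y axis)",np.arctan2(*( (p[0]+p[3]-p[1]-p[2])[::-1])))
print("tri",tri(T,wt,S,ws))
# rim by ellipse: light ring
for c,(x0,y0,x1,y1),nm in((T,(338,152,378,194),"t"),(S,(328,228,368,264),"s")):
    g=c["pixels"][y0:y1,x0:x1].astype(int)
    m=((g.min(2)>150)).astype(np.uint8)*255
    cs=[k for k in cv2.findContours(m,cv2.RETR_EXTERNAL,cv2.CHAIN_APPROX_NONE)[0]]
    k=cv2.convexHull(np.vstack([q for q in cs if len(q)>8])); e=cv2.fitEllipse(k); print(nm,e)
    poly=k.reshape(-1,2)+[x0,y0]; pp=plane(c,poly,.048)[:,:2]
    A=np.c_[2*pp,np.ones(len(pp))]; s=np.linalg.lstsq(A,(pp**2).sum(1),rcond=None)[0]; print("rim",s[:2],"r",np.sqrt(s[2]+s[0]**2+s[1]**2))
# knob dark
for c,(x0,y0,x1,y1) in((T,(379,164,408,194)),(S,(352,256,385,285))):
    g=c["pixels"][y0:y1,x0:x1]; m=(g.max(2)<45).astype(np.uint8)*255
    k=max(cv2.findContours(m,cv2.RETR_EXTERNAL,cv2.CHAIN_APPROX_NONE)[0],key=len); print("knob bbox",cv2.boundingRect(k),np.array([x0,y0]))
# brush ends
bt=f([(65,132),(716,252)],5.5,140,145); bs=f([(203,80),(487,491)],7,215,135)
for c,u in((T,bt),(S,bs)):
    p=plane(c,u,.045)[:,:2];print("brush",p,np.linalg.norm(p[0]-p[1]),p.mean(0),np.arctan2(*(p[0]-p[1])[::-1]))
print(tri(T,bt,S,bs))
# rest base corners top z=.008 : bl,br,tr(568,170)
rt=f([(320,122),(568,170),(545,312),(280,262)],5.5,140,145)
rs=f([(228,297),(340,475),(475,425)],7,215,135)
p=plane(T,rt,.008)[:,:2];print("rest top",p,p.mean(0),np.linalg.norm(np.roll(p,-1,0)-p,axis=1))
p=plane(S,rs,.008)[:,:2];print("rest sc (front-l,front-r,back-r)",p,(p[0]+p[2])/2,np.linalg.norm(np.diff(p,axis=0),axis=1))
# tape
p=plane(T,[(301,173)],.025);print("tape",p, plane(S,[(316,222)],.025)); print("eraser",plane(T,[(298,214)],.013),"block",plane(T,[(305,251)],.03))
E
```

```text
[[ 0.6197 -0.084 ]
 [ 0.5855 -0.2372]
 [ 0.4917 -0.2166]
 [ 0.5189 -0.0636]] sides [0.157  0.096  0.1554 0.1029] [ 0.5539 -0.1503] yaw(y axis) 1.3726289308369528
[[ 0.6192 -0.087 ]
 [ 0.5828 -0.2407]
 [ 0.4879 -0.2196]
 [ 0.5225 -0.0671]] sides [0.1579 0.0972 0.1564 0.0987] [ 0.5531 -0.1536] yaw(y axis) 1.3428355129433682
tri [[ 0.6214 -0.0848  0.0409  0.001 ]
 [ 0.5869 -0.239   0.0386  0.0005]
 [ 0.4919 -0.2179  0.0386  0.0019]
 [ 0.5215 -0.065   0.0425  0.0047]]
t ((19.015228271484375, 20.905488967895508), (34.12620544433594, 35.25884246826172), 118.82160186767578)
rim [ 0.5619 -0.1152] r 0.03792774522485938
s ((24.983932495117188, 15.064408302307129), (38.94172668457031, 47.210533142089844), 100.49581909179688)
rim [ 0.5779 -0.1176] r 0.0546572630222685
knob bbox (3, 3, 23, 24) [379 164]
knob bbox (5, 5, 22, 20) [352 256]
brush [[0.5681 0.3291]
 [0.5221 0.0723]] 0.2609062210913404 [0.5451 0.2007] 1.3935839182279643
brush [[0.5674 0.3261]
 [0.5237 0.0733]] 0.25657325114517293 [0.5456 0.1997] 1.3997839845069688
[[0.5693 0.3301 0.0414 0.0006]
 [0.5222 0.072  0.0469 0.0011]]
rest top [[0.5822 0.2355]
 [0.563  0.1337]
 [0.5043 0.1417]
 [0.5239 0.2495]] [0.5433 0.1901] [0.1035 0.0593 0.1095 0.06  ]
rest sc (front-l,front-r,back-r) [[0.5236 0.2462]
 [0.5042 0.14  ]
 [0.56   0.1297]] [0.5418 0.1879] [0.1079 0.0568]
tape [[0.5658 0.0045 0.025 ]] [[ 0.5623 -0.0058  0.025 ]]
eraser [[0.4763 0.0104 0.013 ]] block [[ 0.3941 -0.004   0.03  ]]
```

```bash
cat >> h.py <<'E'
from scipy.spatial.transform import Rotation as Ro
def ori(a,y):
    a=np.array(a,float);a/=np.linalg.norm(a);y=np.array(y,float);y-=a*(a@y);y/=np.linalg.norm(y)
    return Ro.from_matrix(np.c_[a,y,np.cross(a,y)]).as_euler('xyz')
def down(th): # jaw axis heading th
    return ori([0,0,-1],[np.cos(th),np.sin(th),0])
WY=1.36; WELL=np.array([.5615,-.1145]); KN=WELL-.08*np.array([np.cos(WY),np.sin(WY)])
BY=1.397; MID=np.array([.5455,.2005])
def dip(t,hd,depth,sg,off=0.,g=0.):
    """tip depth below rim; brush heading hd, tilt t down, off: tip pushed past centre; g grip offset from mid towards bristles"""
    h=np.array([np.cos(hd),np.sin(hd),0]); d=np.cos(t)*h-np.array([0,0,np.sin(t)])
    a=-np.array([0,0,np.cos(t)])-np.sin(t)*h
    tip=np.r_[WELL,.048-depth]+off*h
    G=tip-(.132-g)*d; jy=sg*np.cross([0,0,1],h)
    return G+a*env.tcp_to_grasp, ori(a,jy)
E
python3 - <<'E'
from h import *
np.set_printoptions(precision=3,suppress=True)
T=cam("top");S=cam("scene")
for c,(x0,y0,x1,y1),n in((T,(325,135,425,215),"t"),(S,(310,220,400,305),"s"),(T,(140,145,280,215),"bt"),(S,(215,135,305,215),"bs")):
    im=cv2.resize(c["pixels"][y0:y1,x0:x1,::-1],None,fx=5.5,fy=5.5,interpolation=cv2.INTER_CUBIC)
    def pl(P,col):
        for q in (proj(c,P)-[x0,y0]+.5)*5.5-.5: cv2.circle(im,tuple(int(v) for v in np.round(q)),2,col,-1)
    an=np.linspace(0,2*np.pi,40); C=np.c_[np.cos(an),np.sin(an)]
    if n in"ts":
        pl(np.c_[WELL+.039*C,.048+0*an],(0,0,255)); pl(np.c_[KN+.024*C,.0535+0*an],(0,255,0))
        pl(np.c_[KN+np.linspace(-.023,.023,9)[:,None]*[np.sin(WY),-np.cos(WY)],np.full(9,.0795)],(255,0,255))
    else:
        pl(np.c_[MID+np.linspace(-.132,.132,15)[:,None]*[np.cos(BY),np.sin(BY)],np.full(15,.045)],(0,255,0))
    cv2.imwrite(f"pics/o_{n}.png",im)
for sg in(0,np.pi):
    for th in (0,-1.2): print("knob",KN,sg,th,env.ik(np.r_[KN,.06],down(WY+sg+th)))
    print("brush",env.ik(np.r_[MID,.026],down(BY+np.pi/2+sg)))
for sg in(1,-1):
  for t in(.55,.7,.85):
    ok=[round(float(hd),2) for hd in np.arange(-3.1,3.2,.2) if env.ik(*dip(t,hd,.028,sg)) is not None]; print(sg,t,ok)
E
```

```text
knob [ 0.545 -0.193] 0 0 [-0.34   0.155 -0.08   1.336  0.    -0.129]
knob [ 0.545 -0.193] 0 -1.2 [-0.34   0.155 -0.08   1.336  0.     1.071]
brush [ 0.352  0.179 -0.12   1.272  0.    -1.045]
knob [ 0.545 -0.193] 3.141592653589793 0 [-0.34   0.155 -0.08   1.336  0.     3.012]
knob [ 0.545 -0.193] 3.141592653589793 -1.2 [-0.34   0.155 -0.08   1.336  0.    -2.071]
brush [ 0.352  0.179 -0.12   1.272  0.     2.097]
1 0.55 [-3.1, -2.9, -2.7, -2.5, -2.3, -2.1, -1.9, -1.7, -1.5, -1.3, -1.1, -0.9, -0.7, -0.5, -0.3, -0.1, 0.1, 0.3, 0.5, 0.7, 0.9, 1.1, 1.3, 1.5, 1.7, 1.9, 2.1, 2.3, 2.5, 2.7, 2.9, 3.1]
1 0.7 [-3.1, -2.9, -2.7, -2.5, -2.3, -2.1, -1.9, -1.7, -1.5, -1.3, -1.1, -0.9, -0.7, -0.5, -0.3, -0.1, 0.1, 0.3, 0.5, 0.7, 0.9, 1.1, 1.3, 1.5, 1.7, 1.9, 2.1, 2.3, 2.5, 2.7, 2.9, 3.1]
1 0.85 [-3.1, -2.9, -2.7, -2.5, -2.3, -2.1, -1.9, -1.7, -1.5, -1.3, -1.1, -0.9, -0.7, -0.5, -0.3, -0.1, 0.1, 0.3, 0.5, 0.7, 0.9, 1.1, 1.3, 1.5, 1.7, 1.9, 2.1, 2.3, 2.5, 2.7, 2.9, 3.1]
-1 0.55 [-3.1, -2.9, -2.7, -2.5, -2.3, -2.1, -1.9, -1.7, -1.5, -1.3, -1.1, -0.9, -0.7, -0.5, -0.3, -0.1, 0.1, 0.3, 0.5, 0.7, 0.9, 1.1, 1.3, 1.5, 1.7, 1.9, 2.1, 2.3, 2.5, 2.7, 2.9, 3.1]
-1 0.7 [-3.1, -2.9, -2.7, -2.5, -2.3, -2.1, -1.9, -1.7, -1.5, -1.3, -1.1, -0.9, -0.7, -0.5, -0.3, -0.1, 0.1, 0.3, 0.5, 0.7, 0.9, 1.1, 1.3, 1.5, 1.7, 1.9, 2.1, 2.3, 2.5, 2.7, 2.9, 3.1]
-1 0.85 [-3.1, -2.9, -2.7, -2.5, -2.3, -2.1, -1.9, -1.7, -1.5, -1.3, -1.1, -0.9, -0.7, -0.5, -0.3, -0.1, 0.1, 0.3, 0.5, 0.7, 0.9, 1.1, 1.3, 1.5, 1.7, 1.9, 2.1, 2.3, 2.5, 2.7, 2.9, 3.1]<stdin>:16: UserWarning: Gimbal lock detected. Setting third angle to zero since it is not possible to uniquely determine all angles.
<stdin>:17: UserWarning: Gimbal lock detected. Setting third angle to zero since it is not possible to uniquely determine all angles.
```

```bash
python3 -c "
import cv2,numpy as np
r=lambda n:cv2.imread(f'pics/o_{n}.png')
def pad(a,h,w):
    o=np.zeros((h,w,3),np.uint8);o[:a.shape[0],:a.shape[1]]=a;return o
a=[pad(cv2.resize(r(n),None,fx=.7,fy=.7),330,400) if n!='bt' else pad(cv2.resize(r(n),None,fx=.52,fy=.52),330,400) for n in('t','s','bs')]
cv2.imwrite('pics/ov1.png',np.hstack(a[:2]));cv2.imwrite('pics/ov2.png',r('bt'))"
```

```text
(no output)
```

View pics/ov1.png

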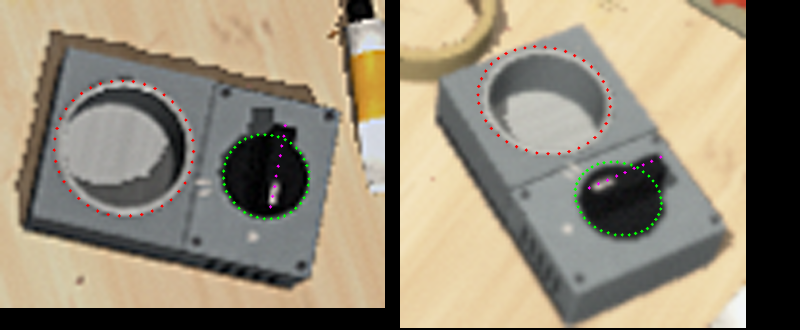

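View pics/ov2.png

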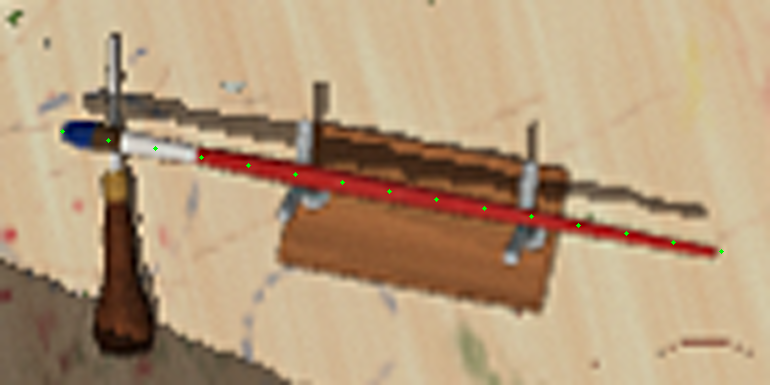

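View pics/o_bs.png

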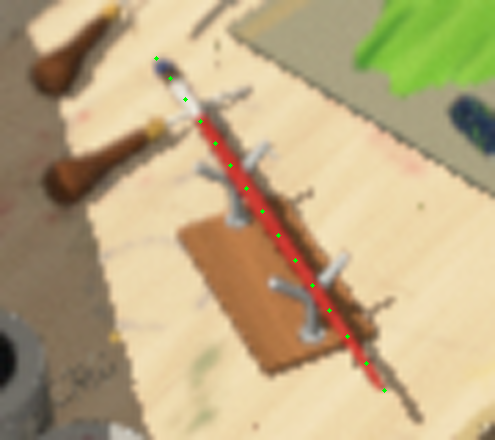

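The overlays fit within about 2 mm: rim, knob skirt, pointer line and brush axis all line up in both views. Next I'll turn the knob.

```bash
python3 -W ignore - <<'E'
from h import *
np.set_printoptions(precision=3,suppress=True)
env.move_ptp(np.r_[KN,.17],down(WY)); print(env.current_t(),env.current_tcp_pos())
env.gripper_to(.04,squeeze=40)
env.move_straight(np.r_[KN,.0585]); print(env.current_t(),env.current_force())
env.gripper_to(0.0,squeeze=50); print("open",env.current_opening(),env.current_force(),env.current_t())
q=np.array(env.current_q())
for k in (.4,.8,1.2):
    g=q.copy();g[5]+=k; env.goto_joints(g); print(k,env.current_t(),env.current_force(),env.current_wrist_torque(),env.current_opening())
c=cam("scene"); cv2.imwrite("pics/k1.png",c["pixels"][180:330,270:450,::-1].repeat(4,0).repeat(4,1))
E
```

```text
3.15 [ 0.545 -0.192  0.17 ]
4.55 [-0.325 -0.356 -0.056]
open 0.012245648945771459 [-3.353 -9.19   4.683] 4.9083
0.4 5.375 [ 0.271 -1.114 -4.14 ] [-0.043 -0.162  0.031] 0.012046385557131627
0.8 5.8417 [ 1.632 -2.295 -3.926] [-0.277 -0.29  -0.015] 0.012010020198179405
1.2 6.3083 [ 2.01  -2.573 -4.991] [-0.439 -0.528 -0.101] 0.011552977771116413
```

View pics/k1.png

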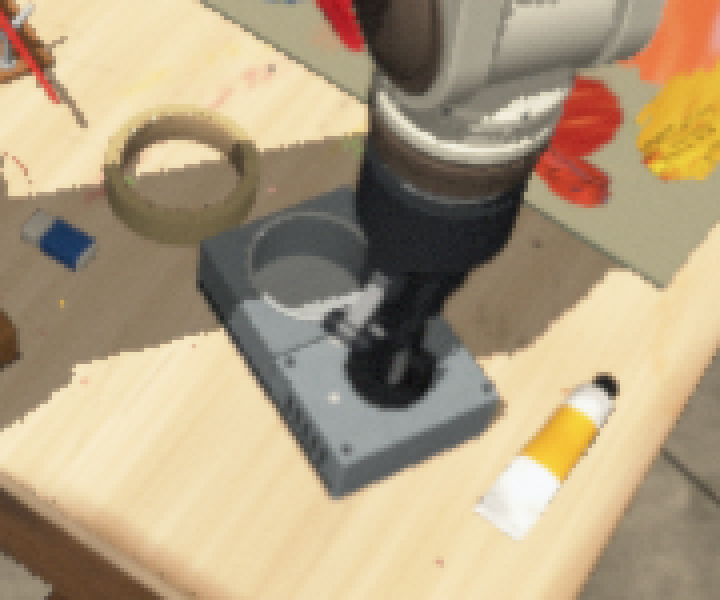

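The gripper still hides the pointer. I'll release, lift and look.

```bash
python3 -W ignore - <<'E'
from h import *
np.set_printoptions(precision=3,suppress=True)
env.gripper_to(.04,squeeze=50)
p=env.current_tcp_pos()
env.move_straight([p[0],p[1],.17])
q=env.current_q(); print(q)
env.move_ptp(np.r_[MID,.17],down(BY-np.pi/2)); print(env.current_q(),env.current_t())
c=cam("top"); cv2.imwrite("pics/k2.png",c["pixels"][120:230,300:430,::-1].repeat(5,0).repeat(5,1))
# dip choices from here
for sg in(1,-1):
  for t in(.6,.7,.8):
    for hd in np.arange(-3.2,3.1,.4):
      r=env.ik(*dip(t,hd,.03,sg,.01)); 
      if r is not None and abs(r[5])<2.9 and np.abs(r-q).max()<2.5: print(sg,t,round(hd,1),np.array(r))
E
```

```text
[-0.341  0.139  0.113  1.543 -0.003  1.071]
[ 0.351  0.147  0.123  1.547 -0.     2.096] 9.0917
1 0.6 -2.8 [-0.251 -0.101 -0.443  0.712  0.321  2.634]
1 0.6 -2.4 [-0.278 -0.017 -0.343  0.901  0.502  2.211]
1 0.6 -2.0 [-0.29   0.106 -0.2    1.17   0.593  1.739]
1 0.6 -1.6 [-0.288  0.244 -0.045  1.455  0.577  1.26 ]
1 0.6 -1.2 [-0.273  0.361  0.084  1.683  0.469  0.833]
1 0.6 -0.8 [-0.248  0.44   0.172  1.829  0.3    0.47 ]
1 0.6 -0.4 [-0.217  0.48   0.215  1.899  0.103  0.151]
1 0.6 -0.0 [-0.185  0.48   0.215  1.899 -0.104 -0.153]
1 0.6 0.4 [-0.154  0.44   0.171  1.829 -0.302 -0.472]
1 0.6 0.8 [-0.129  0.36   0.083  1.682 -0.469 -0.835]
1 0.6 1.2 [-0.114  0.243 -0.046  1.454 -0.578 -1.263]
1 0.7 -2.8 [-0.284 -0.178 -0.535  0.614  0.387  2.637]
1 0.7 -2.4 [-0.325 -0.062 -0.401  0.844  0.599  2.196]
1 0.7 -2.0 [-0.342  0.108 -0.208  1.181  0.697  1.685]
1 0.7 -1.6 [-0.336  0.292 -0.003  1.526  0.661  1.179]
1 0.7 -1.2 [-0.311  0.44   0.165  1.784  0.524  0.756]
1 0.7 -0.8 [-0.272  0.538  0.28   1.942  0.331  0.42 ]
1 0.7 -0.4 [-0.226  0.587  0.339  2.016  0.112  0.134]
1 0.7 -0.0 [-0.176
[... 1815 characters left out ...]
8 -0.062 -0.402  0.842 -0.598  0.943]
-1 0.7 2.4 [-0.119 -0.178 -0.536  0.613 -0.385  0.502]
-1 0.7 2.8 [-0.178 -0.232 -0.596  0.513 -0.105  0.125]
-1 0.8 -3.2 [-0.235 -0.321 -0.701  0.398  0.126 -0.123]
-1 0.8 -2.8 [-0.318 -0.25  -0.626  0.512  0.455 -0.495]
-1 0.8 -2.4 [-0.373 -0.099 -0.458  0.786  0.7   -0.957]
-1 0.8 0.4 [-0.108  0.639  0.392  2.056 -0.357  2.771]
-1 0.8 0.8 [-0.057  0.524  0.249  1.889 -0.573  2.464]
-1 0.8 1.2 [-0.021  0.348  0.044  1.606 -0.74   2.053]
-1 0.8 1.6 [-0.01   0.12  -0.212  1.199 -0.799  1.515]
-1 0.8 2.0 [-0.03  -0.1   -0.459  0.784 -0.699  0.954]
-1 0.8 2.4 [-0.085 -0.251 -0.627  0.511 -0.453  0.493]
-1 0.8 2.8 [-0.168 -0.321 -0.701  0.398 -0.124  0.121]
```

View pics/k2.png

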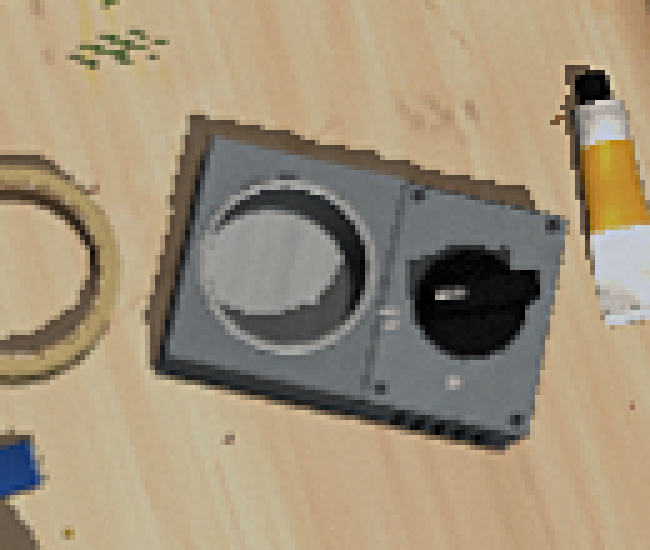

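The pointer (450,295 in the crop) now aims at the double dash (390,318), so the knob is on. Tape, eraser and washer haven't moved. Next is the brush.

```bash
python3 -W ignore - <<'E'
from h import *
np.set_printoptions(precision=4,suppress=True)
env.gripper_to(.06,squeeze=30)
env.move_straight(np.r_[MID,.0255]); print(env.current_tcp_pos(),env.current_force())
env.gripper_to(0.0,squeeze=30); print("open",env.current_opening(),env.current_force(),env.current_t())
env.move_straight(np.r_[MID,.2]); print(env.current_opening(),env.current_t())
env.move_ptp(*dip(.75,2.4,-.07,-1,.013)); print(env.current_opening(),env.current_tcp_pos(),env.current_t())
for n in("top","scene"):
    c=cam(n); o=(100,280) if n=="top" else (130,240)
    print(n,proj(c,[[*(WELL+.013*np.array([np.cos(2.4),np.sin(2.4)])),.118]]))
    cv2.imwrite(f"pics/d_{n}.png",c["pixels"][o[0]:o[0]+150,o[1]:o[1]+180,::-1].repeat(4,0).repeat(4,1))
E
```

```text
[0.5461 0.2007 0.0266] [-0.3792  0.2192 -0.3331]
open 0.008884990077015766 [-3.9276 -0.038   3.5404] 11.1
0.008840185204718172 12.4167
0.00832491646092764 [ 0.6327 -0.1791  0.1942] 13.8333
top [[358.2512 169.388 ]]
scene [[344.4891 225.5851]]
```

View pics/d_top.png

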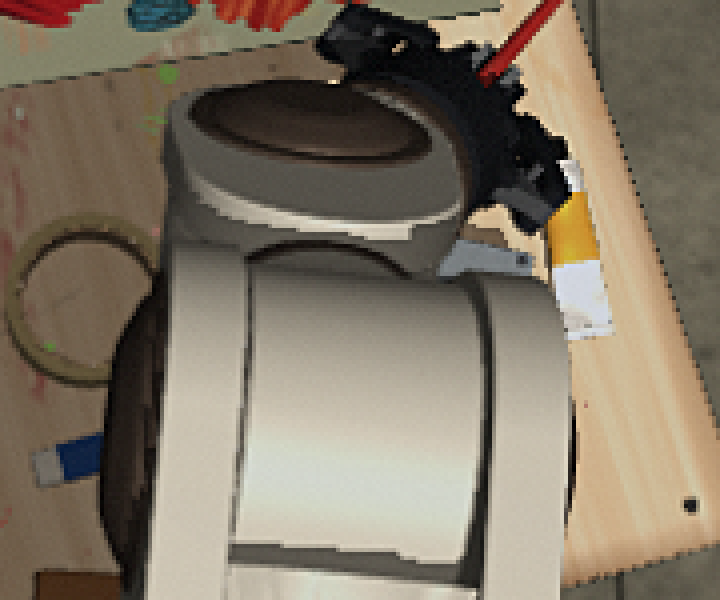

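View pics/d_scene.png

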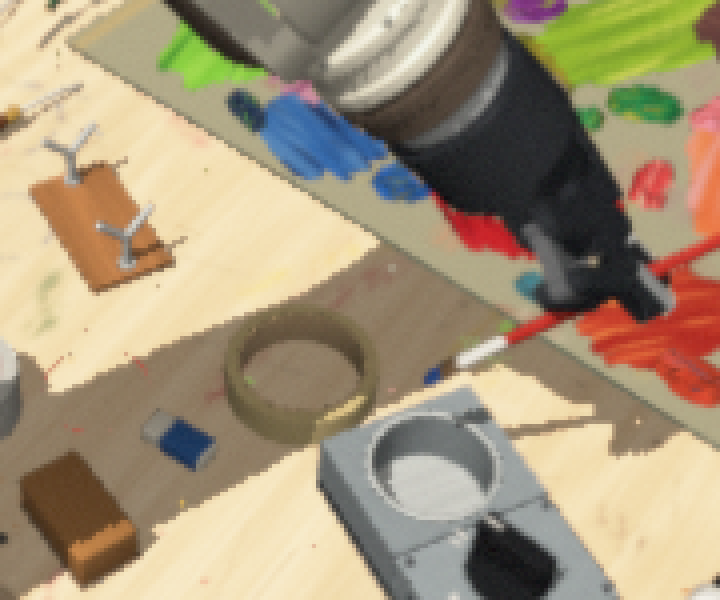

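The brush hangs tilted with its tip at (347,225) full-frame; I predicted (344.5,225.6), so that agrees within about 4 mm. It's clear to dip.

```bash
python3 -W ignore - <<'E'
from h import *
np.set_printoptions(precision=4,suppress=True)
P,o=dip(.75,2.4,.029,-1,.013)
env.move_straight(P,v=.1); print(env.current_tcp_pos()-P,env.current_force(),env.current_opening(),env.current_t())
env.sleep(.5)
c=cam("scene"); print(proj(c,[[*(WELL+.013*np.array([np.cos(2.4),np.sin(2.4)])),.019]]))
cv2.imwrite(f"pics/d2.png",c["pixels"][170:320,280:460,::-1].repeat(4,0).repeat(4,1))
E
```

```text
[ 0.0005 -0.0001  0.0011] [0.4993 0.3946 0.8727] 0.008806088107048962 15.075
[[339.9035 252.0236]]
```

View pics/d2.png

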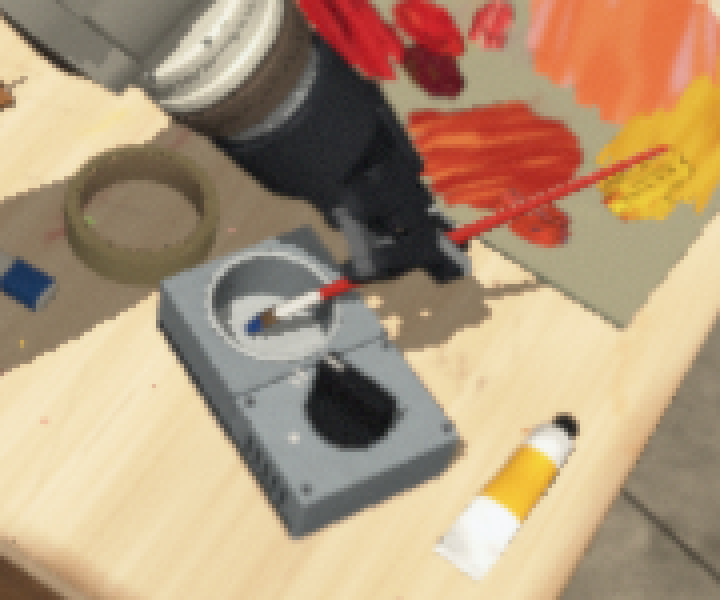

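The bristle tip sits inside the well at (342,252) against a predicted (340,252), so about 29 mm below the rim, with no contact force. Now I'll lift out and lay it back.

```bash
python3 -W ignore - <<'E'
from h import *
np.set_printoptions(precision=4,suppress=True)
P,o=dip(.75,2.4,-.07,-1,.013)
env.move_straight(P); 
G=np.array([.5461,.2007])
env.move_ptp(np.r_[G,.19],down(BY-np.pi/2))
env.move_straight(np.r_[G,.06]); print(env.current_tcp_pos(),env.current_opening(),env.current_t())
for n,o in(("top",(130,130)),("scene",(110,180))):
    c=cam(n); u=np.array([np.cos(BY),np.sin(BY)]); print(n,(proj(c,[[*(G+.132*u),.0795],[*(G-.132*u),.0795]])-o[::-1])*4)
    cv2.imwrite(f"pics/r_{n}.png",c["pixels"][o[0]:o[0]+110,o[1]:o[1]+170,::-1].repeat(4,0).repeat(4,1))
E
```

```text
[0.5467 0.2008 0.0611] 0.008774608471879976 18.8667
top [[ 64.7557 136.6908]
 [560.9702 226.2615]]
scene [[248.3128 102.0597]
 [417.9364 343.8865]]
```

View pics/r_top.png

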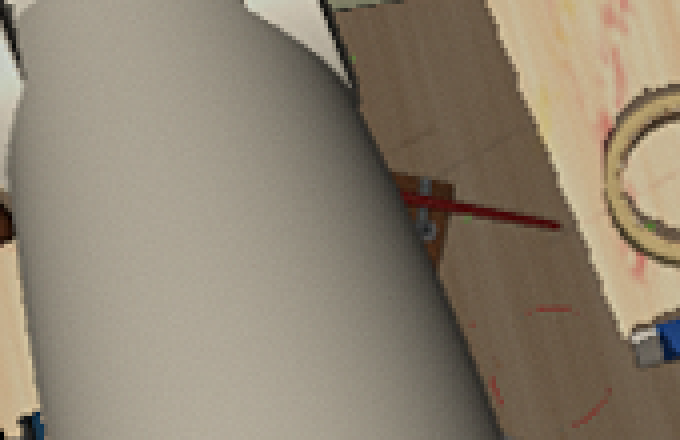

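View pics/r_scene.png

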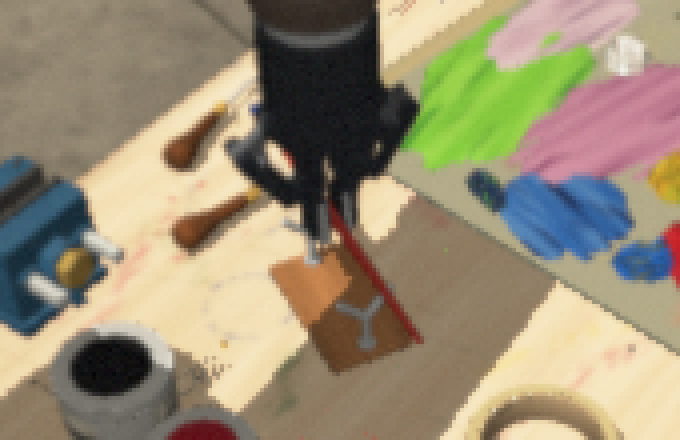

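The brush is aligned: its tail end is at (560,227) in the top crop and (419,342) in the scene crop, against predicted (561,226) and (418,344). I'll lower and release.

```bash
python3 -W ignore - <<'E'
from h import *
np.set_printoptions(precision=4,suppress=True)
G=np.array([.5457,.2005])
env.move_straight(np.r_[G,.0262],v=.05); print(env.current_tcp_pos(),env.current_force(),env.current_opening())
env.sleep(.2)
env.gripper_to(.02); env.gripper_to(.06); env.sleep(.3)
p=env.current_tcp_pos()
env.move_straight([p[0],p[1],.2],v=.12); 
q=np.array(env.current_q()); q=np.array([1.258,0.087,0.176,1.66,0,1.571])
env.goto_joints(q); env.sleep(.3); print(env.current_t())
for n,o in(("top",(130,130)),("scene",(110,180))):
    c=cam(n)
    cv2.imwrite(f"pics/f_{n}.png",c["pixels"][:,:,::-1])
    cv2.imwrite(f"pics/fz_{n}.png",c["pixels"][o[0]:o[0]+110,o[1]:o[1]+170,::-1].repeat(4,0).repeat(4,1))
E
```

```text
[0.5451 0.2004 0.0259] [-3.1812 -0.1498  1.93  ] 0.008474802719534432
24.7333
```

View pics/fz_top.png

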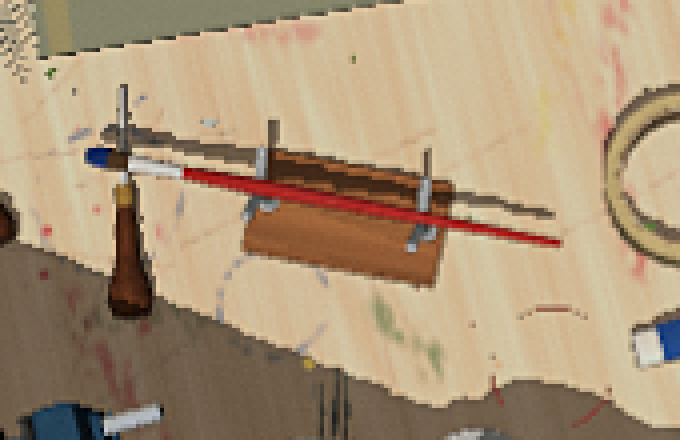

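View pics/fz_scene.png

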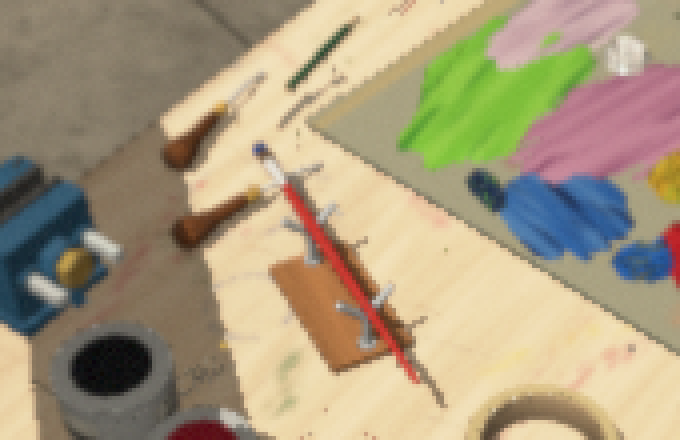

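View pics/f_top.png

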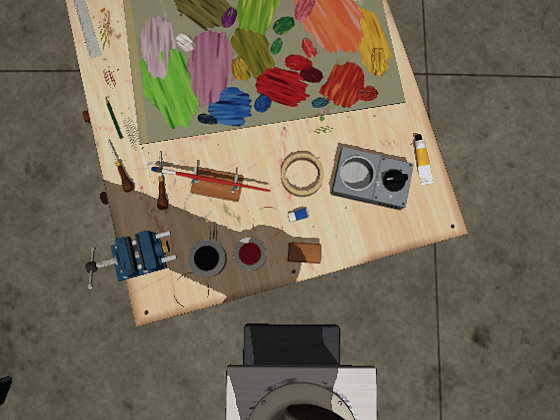

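The brush lies in both forks, with its tail at (270,190.5) against (270,191) at the start. The knob is on and the loose items are where they were.

```bash
python3 - <<'E'
from workcell import env
env.job_done(); print(env.current_t())
E
```

```text
the job is handed in; nothing more can be done
the job is handed in; nothing more can be done
```

The job is handed in, at about 25 s of robot time. The brush is back in its rest, the washer is on and the gripper is clear of everything.

- **Knob:** I gripped the bar, turned it 1.2 rad clockwise and let go. The pictures after release and at the end show the pointer at the double dash.
- **Dip:** I lifted the brush by its middle, tilted it about 43° and lowered the bristle end into the well. The tip was about 29 mm below the rim by the arm's position. The picture showed it inside the well, about 2 pixels from where I predicted, and the force readings stayed under about 1 N.
- **Brush back in the rest:** I laid it in both forks and let go. The last pictures from both cameras show it lying in both Vs, and its handle end in the top view is within a pixel of where it started.
- **Other things:** by eye, the tape roll, eraser and sanding block look unmoved compared with the first picture.

Before the dip, the tip looked about 4 mm off its predicted spot in the camera view. That was well inside the clearance to the rim. No check failed.

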